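Load the autosampler rack from the docked carrier, order kept

ROBOT

A 6-joint arm with a two-finger parallel gripper is mounted at the origin on the work surface. World frame = base frame: x ahead of the robot, y to its left, z up, the work surface at z = 0. Lengths are in m, angles in degrees, forces in N, time in s.
With the tool pointing down it reaches from about 0.3 to 0.75 m from the base axis. Payload 8.5 kg.
Tool frame: the origin (TCP) lies midway between the tips of the shut fingers; the grasp point (between the pads) lies 19 mm behind it (env.tcp_to_grasp is the z of the grasp point in the tool frame, in m); z points along the fingers, y is the line along which they close (so a half turn about z gives the same grasp; the last joint's range is limited). The gripper opens to 85 mm and grips with 20 to 120 N. Pads are 22 mm wide; open, the fingers measure 114 mm over their backs; the gripper's body (76 mm by 85 mm) begins 54 mm behind the grasp point. The pads swing forward as they close: fully open they stand 13 mm farther back than shut.
Start: joints at [51.549, 21.807, 74.336, -0, 83.858, -12.336], TCP at [0.242, 0.494, 0.231] pointing down, gripper open.
Joint ranges: [-178.18, 178.18], [-50.72, 133.34], [12.68, 142.11], [-81.47, 261.47], [9.98, 163.14], [-165.26, 165.26]. Speed limits (degrees/s): [136.94, 136.94, 180, 180, 180, 180].

INTERFACE

Orientations are given as a 3x3 rotation matrix whose columns are the frame's x, y, z axes.
In Python, from rig import env, imaging, job, models gives the robot as it stands. The module is installed in compiled form; this text tells all that it offers.
- The arm moves only by the tool jog_arm, never from a script. Its argument "plan" is text: rows parted by semicolons, each of 7 numbers parted by spaces: the turn, a rotation vector about the tool's x, y, z in degrees, then the shift along the tool's x, y, z in cm, then the closure in counts, from 0 (fully open) to 255 (shut). In form: rx ry rz x y z claw; .... A call has 1 to 10 rows; each row shifts and turns the commanded pose from where the row before left it, along the tool's axes as they then stand; what a row does not reach is not made up. A row lasts 1/12 s, in which the tool goes at most 41.7 mm and 7.16 degrees, less where a joint would pass 70% of its speed; a pose out of reach is approached as far as the arm can. A call with a gripper value outside its range is refused whole. The fingers move at their own pace and stop on an object; "grip_force" is the grip in N (left out, the last holds). Time passes only in rows, so rows that do not move let the fingers close. It gives the time, the measured TCP pose, the force, the opening and the grip force at its end, in the units of the state.
- env.observe(): the state, without advancing time (a new reading comes with each control period).
- imaging.get_image(name): name is "scene" or "top"; returns a dict with "pixels" (480x640x3 uint8, red, green, blue), "depth" (480x640 float32, m along the optical axis (not along the pixel's ray), 0 where there is no reading), "fov_y" (degrees; the focal length in pixels is half the picture's height over the tangent of half this angle, whatever the lens; pixels are square), "cx", "cy" (the principal point, pixels), "world_from_camera" (4x4, takes a point from camera to world coordinates). Camera axes: x right, y down, z forward; pixel columns grow to the right and rows downward; lengths in m; the calibration is good to about 2 mm. A picture is of the moment at which its call begins.
- job.close_job(): hands the job in; it is judged then, once.
Trained networks look in the newest picture that a camera, given by its name, has taken for a name from the list of things; names that differ only in an ending like _2 or _b are one class to them, and where a whole thing is asked for, a point or a joint stands for the part that bears it (a point fixed in the world has none). Each returns a list of dicts, best first, with "confidence" (0 to 1); they miss things now and then, are a little off and sometimes report something else, mostly with a low value. They report only what shows in the picture. A call takes as long as a camera call. They do not tell look-alikes from the thing itself.
- models.outline_of(camera, query): "region" (480x640 bool, what is visible of it) and "bbox" ([centre column, centre row, width, height] in pixels, round what is visible of it).
- models.tip_of(camera, query): "at" ([column, row] in pixels: a listed point, or the origin of a listed thing).
The state is a dict: "time_s": time; "q": joint angles; "qvel": joint speeds; "joint_efforts": joint torques, N m; "position": TCP position; "tool_rot": TCP orientation; "ft_force": force on the tool from outside, world axes, zero at the start; "wrist_torque": the same for the moment, N m; "grip_width": finger opening in m; "gripper_force": force on a finger pad.
Only numpy, scipy, OpenCV 4.12 (cv2) and the standard library are available. Lean on these libraries where they do the work, as an engineer would, in place of code of your own. Each camera call takes 0.05 s, during which the arm holds its last target. There are 200 camera calls.

TASK

Load the autosampler: move the row of four sample bottles with red, yellow, green and blue caps from the grey carrier docked at the near side of its deck into the rack behind it, keeping the same order along the row, so that each bottle stands upright and fully down in the holder of its cap's colour. Keep the bottles upright and set them down without dropping them. Leave the white-capped blank that is already in the rack, and the marker pen lying between the rows, where they are.

Things in the scene. Friction and masses are not known exactly. Their poses are not given: they have to be found in the camera images.
- bottle_red_mid (a point): Loose round bottle with a red screw cap: off-white body 37 mm across, cap 38 mm across and 20 mm high, 84 mm tall in all, about 80 g. Point on its axis half-way up, 42 mm above its underside; z up. At the start it stands in a compartment of the grey carrier, the row nearer the robot, up to 5 mm off the compartment's middle; carrier walls reach 38 mm above the bench.
- bottle_yellow_mid (a point): Loose round bottle with a yellow screw cap: off-white body 37 mm across, cap 38 mm across and 20 mm high, 84 mm tall in all, about 80 g. Point on its axis half-way up, 42 mm above its underside; z up. At the start it stands in a compartment of the grey carrier, the row nearer the robot, up to 5 mm off the compartment's middle; carrier walls reach 38 mm above the bench.
- bottle_green_mid (a point): Loose round bottle with a green screw cap: off-white body 37 mm across, cap 38 mm across and 20 mm high, 84 mm tall in all, about 80 g. Point on its axis half-way up, 42 mm above its underside; z up. At the start it stands in a compartment of the grey carrier, the row nearer the robot, up to 5 mm off the compartment's middle; carrier walls reach 38 mm above the bench.
- bottle_blue_mid (a point): Loose round bottle with a blue screw cap: off-white body 37 mm across, cap 38 mm across and 20 mm high, 84 mm tall in all, about 80 g. Point on its axis half-way up, 42 mm above its underside; z up. At the start it stands in a compartment of the grey carrier, the row nearer the robot, up to 5 mm off the compartment's middle; carrier walls reach 38 mm above the bench.
- holder_red: Fixed red square open holder, 62 mm outside, 58 mm inside, walls 18 mm high, floor 2 mm thick, in the sampler's rack, the row farther from the robot; empty at the start. Origin: centre of its underside, 20 mm above the bench; z up, y along the row towards the blank, x square to the row, away from the carrier. Both rows run parallel in the same order, 145 mm apart.
- holder_yellow: Fixed yellow square open holder, 62 mm outside, 58 mm inside, walls 18 mm high, floor 2 mm thick, in the sampler's rack, the row farther from the robot; empty at the start. Origin: centre of its underside, 20 mm above the bench; z up, y along the row towards the blank, x square to the row, away from the carrier. Holders stand 66 mm apart along the row.
- holder_green: Fixed green square open holder, 62 mm outside, 58 mm inside, walls 18 mm high, floor 2 mm thick, in the sampler's rack, the row farther from the robot; empty at the start. Origin: centre of its underside, 20 mm above the bench; z up, y along the row towards the blank, x square to the row, away from the carrier. Bottles in the carrier stand about 66 mm apart.
- holder_blue: Fixed blue square open holder, 62 mm outside, 58 mm inside, walls 18 mm high, floor 2 mm thick, in the sampler's rack, the row farther from the robot; empty at the start. Origin: centre of its underside, 20 mm above the bench; z up, y along the row towards the blank, x square to the row, away from the carrier. The white deck under the rows is 20 mm high.
- blank_mid (a point): Loose bottle of the same shape and size with a white cap, standing in the white fifth place of the rack, 66 mm beyond the last coloured holder. Point on its axis 42 mm above its underside. It stays. The sampler's probe tower (230 mm tall) stands 96 mm beyond it along the row, with an arm reaching back over the deck's end towards the robot.
- marker_mid (a point): Loose black marker pen with a blue cap, 130 mm long, 12 mm thick, lying on the white deck between the two rows, roughly parallel to them. Point at mid-length on its axis; y along the pen, towards its cap. It stays.
There are look-alikes about, which are no part of the job. Leave any purple look-alike of the part that bears bottle_yellow_mid alone.

How it is judged (in metres and radians):
At the end, for the whole second after the job is handed in: Each bottle stands on the floor of the holder of its cap's colour (within 16 mm of its centre from above, mid-point 39 to 49 mm above its underside, tilt under 0.1 rad), released and at rest; the blank moved under 15 mm and is upright, the pen moved under 30 mm (horizontal distance between bottle_red_mid and holder_red below 0.016 m and z of bottle_red_mid in the frame of holder_red between 0.039 and 0.049 m and angle between each of bottle_red_mid, bottle_yellow_mid, bottle_green_mid, bottle_blue_mid, blank_mid's own z axis and vertical below 0.1 rad and linear speed of each of bottle_red, bottle_yellow, bottle_green, bottle_blue below 0.02 m/s and angular speed of each of bottle_red, bottle_yellow, bottle_green, bottle_blue below 0.3 rad/s and contact force between each of bottle_red, bottle_yellow, bottle_green, bottle_blue and the fingers below 0.05 N and horizontal distance between bottle_yellow_mid and holder_yellow below 0.016 m and z of bottle_yellow_mid in the frame of holder_yellow between 0.039 and 0.049 m and horizontal distance between bottle_green_mid and holder_green below 0.016 m and z of bottle_green_mid in the frame of holder_green between 0.039 and 0.049 m and horizontal distance between bottle_blue_mid and holder_blue below 0.016 m and z of bottle_blue_mid in the frame of holder_blue between 0.039 and 0.049 m and distance of blank_mid from where it was at the start of the episode below 0.015 m and distance of marker_mid from where it was at the start of the episode below 0.03 m); the robot touches nothing.
It fails at once if the white-capped blank is shifted by more than 15 mm or tipped (distance of blank_mid from where it was at the start of the episode above 0.015 m or angle between blank_mid's own z axis and vertical above 0.3 rad).
It fails at once if the marker pen is shifted by more than 30 mm (distance of marker_mid from where it was at the start of the episode above 0.03 m).
It fails at once if a sample bottle is tipped by more than about 35 degrees (angle between any of bottle_red_mid, bottle_yellow_mid, bottle_green_mid, bottle_blue_mid's own z axis and vertical above 0.6 rad).
It fails at once if a sample bottle is dropped: off the fingers while more than 20 mm above where it would stand ((height (world z) of bottle_red_mid above 0.084 m and contact force between bottle_red and the fingers below 0.02 N) or (height (world z) of bottle_yellow_mid above 0.084 m and contact force between bottle_yellow and the fingers below 0.02 N) or (height (world z) of bottle_green_mid above 0.084 m and contact force between bottle_green and the fingers below 0.02 N) or (height (world z) of bottle_blue_mid above 0.084 m and contact force between bottle_blue and the fingers below 0.02 N)).
It also fails if it takes over 101 s, if anything falls off the work surface, if the arm or the gripper's body presses on something with over 40 N, if the wrist force passes 120 N, or if a joint passes its speed limit or range.

## Working session

There is one attempt and no reset: what is moved stays moved. The work goes in short steps, Python scripts to look and compute and a tool call to move; the robot and the scene stay as the last step left them, time stands still between calls to the robot, and variables do not carry over. Pictures are saved under pics/ and viewed, at most 14 in all, crops included, and the job is handed in when it is done.

Besides the shell and the picture viewer there is one more tool, called after "Call:" as a command line: name --argument value ..., lists and objects as JSON in quotes. jog_arm: Moves the arm, as the interface text tells. Its arguments: {"type":"object","properties":{"plan":{"type":"string"},"grip_force":{"type":"number"}},"required":["plan"]}

```bash
mkdir -p pics
python3 - <<'E'
from rig import env,imaging,models
import cv2
for n in("scene","top"):
    d=imaging.get_image(n);cv2.imwrite(f"pics/{n}0.png",d["pixels"][:,:,::-1]);print(n,d["fov_y"],d["cx"],d["cy"],d["world_from_camera"].round(3).tolist())
s=env.observe();print(s["position"],s["tool_rot"],s["grip_width"],env.tcp_to_grasp)
E
```

```text
scene 54.15160540893949 326.1519314614996 237.92645004635992 [[-0.351, 0.711, -0.609, 0.898], [0.936, 0.267, -0.228, 0.231], [0.0, -0.651, -0.759, 0.57], [0.0, 0.0, 0.0, 1.0]]
top 54.516313841172575 325.09104989154645 233.96639389667578 [[-0.029, -0.997, 0.072, 0.462], [-1.0, 0.028, -0.009, 0.078], [0.007, -0.073, -0.997, 0.779], [0.0, 0.0, 0.0, 1.0]]
[0.24193294 0.49364674 0.23078538] [[-8.97916783e-01  4.40164516e-01 -8.05734300e-04]
 [ 4.40165166e-01  8.97916251e-01 -1.01592421e-03]
 [ 2.76308134e-04 -1.26687157e-03 -9.99999159e-01]] 0.08560545335793236 -0.0187
```

View pics/scene0.png

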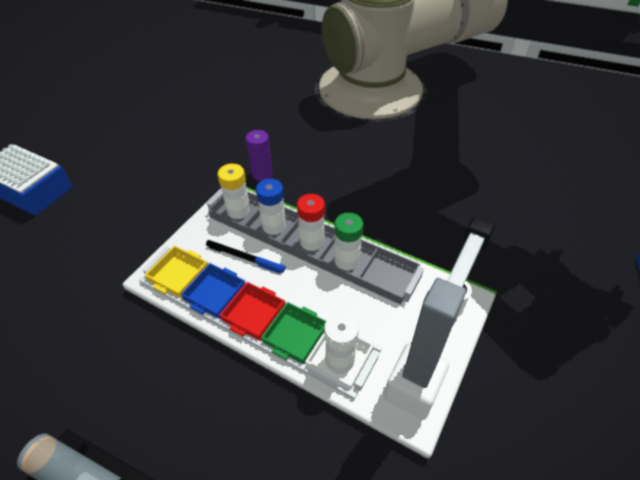

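View pics/top0.png

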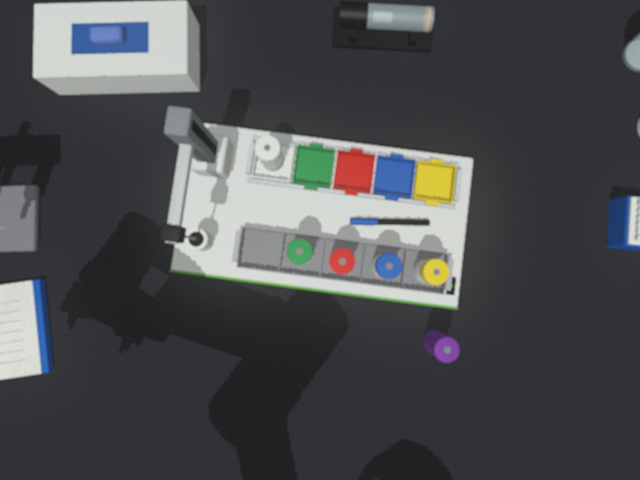

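The views agree: along the carrier, from the robot's right, the order is yellow, blue, red, green (top view about (436,271), (389,266), (342,261), (299,251)). The holders behind are in the same order, and the pen lies at about (390,222). The purple decoy is at (446,349) and the tower at (185,150).

```bash
cat > h.py <<'E'
from rig import env,imaging,models
import numpy as np,cv2
def cloud(d):
    f=240/np.tan(np.radians(d["fov_y"]/2));v,u=np.mgrid[:480,:640];z=d["depth"].astype(float)
    P=np.stack([(u-d["cx"])/f*z,(v-d["cy"])/f*z,z,np.ones_like(z)],-1)@d["world_from_camera"].T
    P[z==0]=np.nan
    return P[...,:3]
def caps(cam,ks=("red","yellow","green","blue","blank")):
    d=imaging.get_image(cam);P=cloud(d);out={}
    for k in ks:
        q="blank_mid" if k=="blank" else f"bottle_{k}_mid"
        for r in models.outline_of(cam,q)[:2]:
            p=P[r["region"]];p=p[np.isfinite(p[:,0])];zt=np.percentile(p[:,2],97);t=p[p[:,2]>zt-.006]
            c,_=cv2.minEnclosingCircle(t[:,:2].astype(np.float32)*1000)
            print(cam,k,round(r["confidence"],2),"ztop",zt.round(4),"mean",t[:,:2].mean(0).round(4),"circ",np.round(c,1),len(t))
    return d,P
E
python3 - <<'E'
from h import *
for cam in("top","scene"):
    d,P=caps(cam)
    for k in("red","yellow","green","blue"):
        for r in models.outline_of(cam,"holder_"+k)[:2]:
            p=P[r["region"]];p=p[np.isfinite(p[:,0])]
            rim=p[p[:,2]>.03]; b=cv2.minAreaRect(p[:,:2].astype(np.float32)*1000)
            print(cam,"holder",k,round(r["confidence"],2),"rect",np.round(b[0],1),np.round(b[1],1),round(b[2],1),"z",np.percentile(p[:,2],[5,50,95]).round(3))
    for r in models.outline_of(cam,"marker_mid")[:1]:
        p=P[r["region"]];p=p[np.isfinite(p[:,0])];b=cv2.minAreaRect(p[:,:2].astype(np.float32)*1000);print("pen",r["confidence"],b)
    # tower
    if cam=="top":
        m=(P[...,2]>.11)&(P[...,0]>.3)&(P[...,0]<.75)&(P[...,1]>.1)
        p=P[m];print("tower",p.min(0),p.max(0));print([ (x,p[(p[:,0]>x)&(p[:,0]<=x+.04)].min(0).round(3).tolist(),p[(p[:,0]>x)&(p[:,0]<=x+.04)].max(0).round(3).tolist()) for x in np.arange(.4,.74,.04) if ((p[:,0]>x)&(p[:,0]<=x+.04)).any()])
E
```

```text
top red 0.87 ztop 0.1086 mean [0.472  0.0487] circ [472.2  48.8] 527
top yellow 0.84 ztop 0.0867 mean [ 0.3383 -0.1013] circ [ 338. -101.] 508
top yellow 0.75 ztop 0.1086 mean [ 0.4531 -0.0861] circ [453.  -86.4] 543
top green 0.6 ztop 0.1085 mean [0.488 0.11 ] circ [488.2 110. ] 533
top blue 0.56 ztop 0.1087 mean [ 0.4636 -0.0185] circ [463.4 -18.7] 531
top blank 0.93 ztop 0.1086 mean [0.641  0.1532] circ [641.3 153.2] 517
top holder red 0.89 rect [617.5  22. ] [61.7 75.7] 80.3 z [0.02  0.023 0.038]
top holder yellow 0.92 rect [ 598.7 -108.6] [68.9 80.5] 82.2 z [0.021 0.023 0.039]
top holder green 0.94 rect [630.2  86.4] [64.  81.5] 78.3 z [0.02  0.023 0.039]
top holder blue 0.55 rect [607.3 -43.4] [62.3 76.9] 81.1 z [0.021 0.023 0.039]
pen 0.82 ((535.107177734375, -33.080848693847656), (127.70569610595703, 12.86158561706543), 88.27387237548828)
tower [0.47149728 0.10783851 0.11008444] [0.66534533 0.28324291 0.2279451 ]
[(np.float64(0.44), [0.471, 0.108, 0.11], [0.471, 0.108, 0.11]), (np.float64(0.48), [0.5, 0.255, 0.111], [0.52, 0.283, 0.191]), (np.float64(0.52), [0.52, 0.254, 0.16
[... 439 characters left out ...]
0.3406 -0.1011] circ [ 338.3 -102.6] 293
scene green 0.63 ztop 0.1075 mean [0.4907 0.1104] circ [488.3 110.6] 508
scene blue 0.83 ztop 0.1076 mean [ 0.4661 -0.0182] circ [464.9 -19.7] 425
scene blank 0.65 ztop 0.1076 mean [0.6436 0.1539] circ [642.3 153.2] 837
scene holder red 0.84 rect [613.8  22.3] [72.1 85.2] 81.7 z [0.021 0.024 0.039]
scene holder yellow 0.57 rect [ 597.  -107.7] [70.4 76.8] 81.1 z [0.021 0.024 0.039]
scene holder green 0.93 rect [626.8  95.9] [86.4 84.3] 75.9 z [0.021 0.024 0.039]
scene holder blue 0.97 rect [607.9 -41.8] [66.1 75.5] 81.1 z [0.021 0.024 0.039]
pen 0.6 ((531.6824951171875, -34.058692932128906), (131.66787719726562, 19.939476013183594), 86.50350189208984)
```

Call:
jog_arm --plan "0 0 7 0 0 0 0;0 0 7 0 0 0 0;0 0 7 0 0 0 0;0 0 7 0 0 0 0;0 0 7 0 0 0 0;0 0 7 0 0 0 0;0 0 7 0 0 0 0;0 0 7 0 0 0 0;0 0 7 0 0 0 0;0 0 7 0 0 0 0" --grip_force 40

```text
time_s: 2.03
position: [0.2421, 0.4938, 0.2313]
tool_rot: [[0.113, 0.994, -0.0], [0.994, -0.113, -0.0], [-0.0, -0.0, -1.0]]
ft_force: [-0.4, -1.0, 0.1]
grip_width: 0.0853
gripper_force: 0.0
```

```bash
cat >> h.py <<'E'
A=np.radians(9.15);S=np.array([np.sin(A),np.cos(A)]);T=np.array([np.cos(A),-np.sin(A)])
B=dict(green=(.4882,.1102),red=(.4724,.0488),blue=(.464,-.019),yellow=(.4532,-.0865))
H=dict(yellow=(.5979,-.1085),blue=(.6084,-.0433),red=(.6188,.0218),green=(.6293,.0869))
def go(goal):
    s=env.observe();R=s["tool_rot"]
    print("goal delta tool cm",(R.T@(np.array(goal)-s["position"])*100).round(2),"yaw err",(np.degrees(np.arctan2(R[1,1],R[0,1]))+9.15).round(2),"tilt",R[:2,2].round(4),"t",s["time_s"],"w",s["grip_width"],"pos",s["position"].round(4))
E
python3 -c "
from h import *
go((*B['green'],.2))"
```

```text
goal delta tool cm [-35.35  28.77   3.13] yaw err 2.69 tilt [-0. -0.] t 2.0333 w 0.08525448015797268 pos [0.2421 0.4938 0.2313]
```

Call:
jog_arm --plan "0 0 2.7 0 0 0 0;0 0 0 -2.8 2.5 0 0;0 0 0 -2.8 2.5 0 0;0 0 0 -2.8 2.5 0 0;0 0 0 -2.8 2.5 0 0;0 0 0 -2.8 2.5 0 0;0 0 0 -2.8 2.5 0 0;0 0 0 -2.8 2.5 0 0;0 0 0 -2.8 2.5 0 0;0 0 0 -2.8 2.5 0 0"

```text
time_s: 2.87
position: [0.4265, 0.2086, 0.2315]
tool_rot: [[0.153, 0.988, 0.0], [0.988, -0.153, 0.0], [0.0, 0.0, -1.0]]
ft_force: [1.2, 0.9, -0.0]
grip_width: 0.0852
gripper_force: 0.0
```

Call:
jog_arm --plan "0 0 0 -2.8 2.5 0 0;0 0 0 -2.8 2.5 1 0;0 0 0 -2.8 2.5 1 0;0 0 0 0 0 1 0;0 0 0 0 0 0 0;0 0 0 0 0 0 0"

```text
time_s: 3.37
position: [0.4868, 0.1159, 0.2012]
tool_rot: [[0.154, 0.988, -0.001], [0.988, -0.154, 0.0], [0.0, -0.001, -1.0]]
ft_force: [1.1, 0.0, 0.2]
grip_width: 0.0854
gripper_force: 0.0
```

```bash
python3 -c "
from h import *
go((*B['green'],.073))"
```

```text
goal delta tool cm [-0.54  0.24 12.82] yaw err 0.31 tilt [-0.0011  0.0002] t 3.3667 w 0.08544496404617266 pos [0.4868 0.1159 0.2012]
```

Call:
jog_arm --plan "0 0 0.3 -0.5 0.2 0 0;0 0 0 0 0 3 0;0 0 0 0 0 3 0;0 0 0 0 0 3 0;0 0 0 0 0 3 0;0 0 0 0 0 1.1 0;0 0 0 0 0 0 0;0 0 0 0 0 0 0;0 0 0 0 0 0 255;0 0 0 0 0 0 255"

```text
time_s: 4.2
position: [0.489, 0.1108, 0.0718]
tool_rot: [[0.158, 0.987, 0.003], [0.987, -0.158, -0.0], [0.0, 0.003, -1.0]]
ft_force: [-0.4, -1.2, 0.4]
grip_width: 0.0641
gripper_force: 0.0
```

Call:
jog_arm --plan "0 0 0 0 0 0 255;0 0 0 0 0 0 255;0 0 0 0 0 0 255;0 0 0 0 0 0 255;0 0 0 0 0 0 255;0 0 0 0 0 0 255;0 0 0 0 0 0 255;0 0 0 0 0 0 255"

```text
time_s: 4.87
position: [0.4886, 0.1106, 0.0712]
tool_rot: [[0.158, 0.987, 0.002], [0.987, -0.158, 0.0], [0.0, 0.001, -1.0]]
ft_force: [-1.7, 0.2, 6.4]
grip_width: 0.0368
gripper_force: 39.5
```

Call:
jog_arm --plan "0 0 0 0 0 -0.8 255;0 0 0 0 0 -1.2 255;0 0 0 0 0 -1.2 255;0 0 0 0 0 -0.8 255;0 0 0 0 0 0 255;0 0 0 0 0 0 255"

```text
time_s: 5.37
position: [0.4883, 0.1106, 0.1106]
tool_rot: [[0.158, 0.987, 0.001], [0.987, -0.158, -0.0], [0.0, 0.001, -1.0]]
ft_force: [0.2, -0.4, -1.1]
grip_width: 0.0366
gripper_force: 40.1
```

```bash
python3 -c "
from h import *
d,P=caps('scene',['green']);cv2.imwrite('pics/s1.png',d['pixels'][100:420,120:520,::-1].repeat(2,0).repeat(2,1)[:600])
go((*H['green'],.0712))"
```

```text
scene green 0.74 ztop 0.1464 mean [0.4905 0.1189] circ [490.2 116.8] 243
goal delta tool cm [-0.1  14.34  3.85] yaw err 0.03 tilt [-0.001 -0.   ] t 5.4667 w 0.03674618125619253 pos [0.4879 0.1106 0.1099]
```

View pics/s1.png

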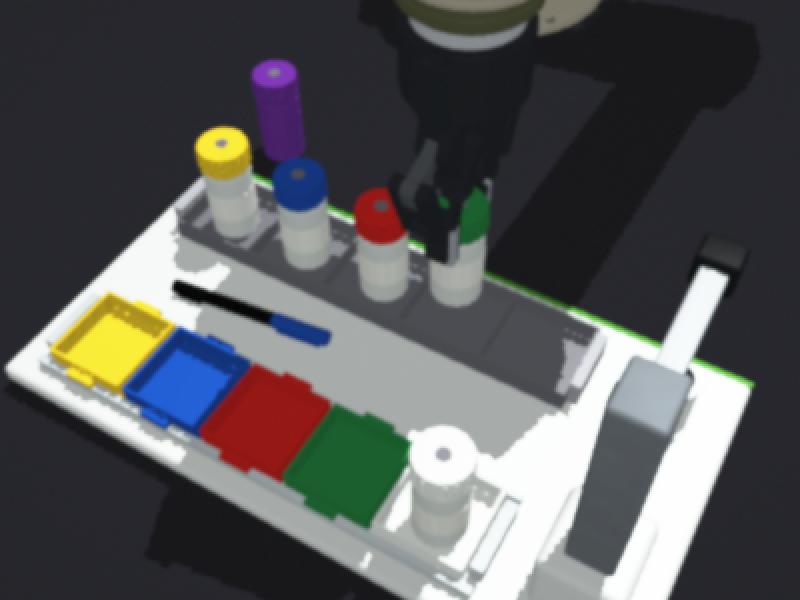

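The green bottle hangs upright in the fingers (crop about (465,250)), clear of the carrier; nothing else has moved.

Call:
jog_arm --plan "0 0 0 0 1 0 255;0 0 0 0 2 0 255;0 0 0 0 2.6 0 255;0 0 0 0 2.6 0 255;0 0 0 -0.1 2.6 0 255;0 0 0 0 2 0 255;0 0 0 0 1.2 0 255;0 0 0 0 0.4 0 255;0 0 0 0 0 0 255;0 0 0 0 0 0 255"

```text
time_s: 6.3
position: [0.6295, 0.087, 0.1097]
tool_rot: [[0.158, 0.987, -0.002], [0.987, -0.158, 0.0], [-0.0, -0.002, -1.0]]
ft_force: [0.3, -0.1, -1.3]
grip_width: 0.0367
gripper_force: 40.2
```

```bash
python3 -c "
from h import *
go((*H['green'],.0715))"
```

```text
goal delta tool cm [-0.01 -0.01  3.82] yaw err 0.04 tilt [-0.0017  0.0001] t 6.3 w 0.03670740835723073 pos [0.6295 0.087  0.1097]
```

Call:
jog_arm --plan "0 0 0 0 0 1.2 255;0 0 0 0 0 1.2 255;0 0 0 0 0 0.7 255;0 0 0 0 0 0.3 255;0 0 0 0 0 0.2 255;0 0 0 0 0 0.1 255;0 0 0 0 0 0.1 255;0 0 0 0 0 0 255;0 0 0 0 0 0 255"

```text
time_s: 7.05
position: [0.6304, 0.0868, 0.0727]
tool_rot: [[0.158, 0.987, 0.001], [0.987, -0.158, -0.0], [0.0, 0.001, -1.0]]
ft_force: [-0.4, -0.1, -0.9]
grip_width: 0.0369
gripper_force: 40.2
```

Call:
jog_arm --plan "0 0 0 0 0 0.1 255;0 0 0 0 0 0.1 255;0 0 0 0 0 0 255;0 0 0 0 0 0 255"

```text
time_s: 7.38
position: [0.6305, 0.0868, 0.0713]
tool_rot: [[0.158, 0.987, 0.001], [0.987, -0.158, -0.0], [0.0, 0.001, -1.0]]
ft_force: [-2.2, 0.6, 4.8]
grip_width: 0.0367
gripper_force: 40.7
```

Call:
jog_arm --plan "0 0 0 0 0 0 100;0 0 0 0 0 0 50;0 0 0 0 0 0 0;0 0 0 0 0 0 0;0 0 0 0 0 0 0;0 0 0 0 0 0 0;0 0 0 0 0 -2 0;0 0 0 0 0 -3.5 0;0 0 0 0 0 -3.5 0;0 0 0 0 0 -1 0"

```text
time_s: 8.22
position: [0.632, 0.0868, 0.1759]
tool_rot: [[0.158, 0.987, 0.008], [0.987, -0.158, -0.0], [0.001, 0.008, -1.0]]
ft_force: [0.3, 0.4, 0.5]
grip_width: 0.0853
gripper_force: 0.0
```

```bash
python3 -c "
from h import *
d,P=caps('scene',['green','blank']);cv2.imwrite('pics/s2.png',d['pixels'][100:420,120:520,::-1].repeat(2,0).repeat(2,1)[:600])
go((*B['red'],.0712))"
```

```text
scene green 0.64 ztop 0.1075 mean [0.6322 0.0872] circ [630.4  86.6] 729
scene blank 0.77 ztop 0.1077 mean [0.6434 0.1539] circ [642.1 153.4] 834
goal delta tool cm [ -6.25 -15.     9.92] yaw err 0.04 tilt [ 0.0012 -0.0001] t 8.3667 w 0.08513295044021871 pos [0.6303 0.0868 0.1706]
```

View pics/s2.png

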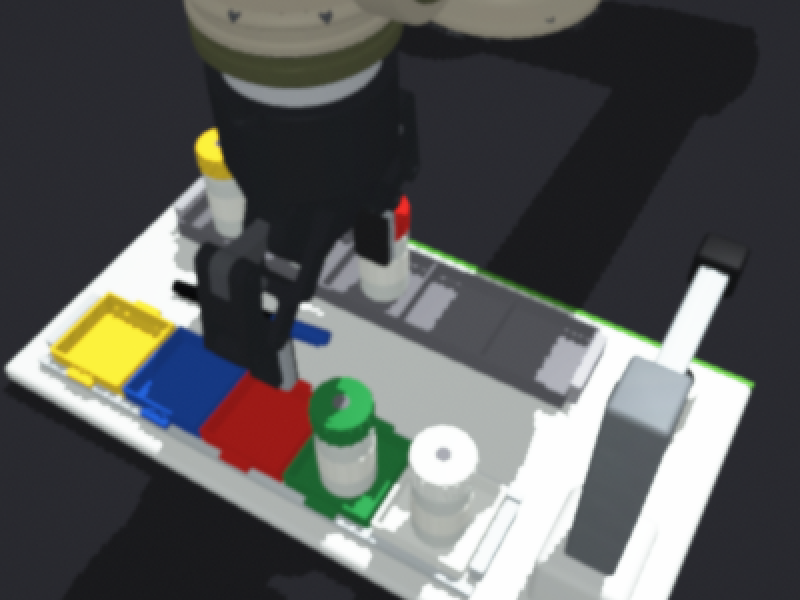

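Green stands upright, centred in the green holder (crop about (345,440)), and the blank is unmoved. Red is next.

Call:
jog_arm --plan "0 0 0 -0.8 -2 0 0;0 0 0 -1.4 -3.3 0 0;0 0 0 -1.4 -3.3 0 0;0 0 0 -1.4 -3.3 0 0;0 0 0 -1.0 -2.5 0 0;0 0 0 -0.2 -0.6 0 0;0 0 0 0 0 0 0;0 0 0 0 0 0 0"

```text
time_s: 9.03
position: [0.4729, 0.0493, 0.1697]
tool_rot: [[0.159, 0.987, -0.001], [0.987, -0.159, 0.0], [0.0, -0.001, -1.0]]
ft_force: [0.7, -0.1, -0.1]
grip_width: 0.0854
gripper_force: 0.0
```

```bash
python3 -c "
from h import *
go((*B['red'],.0712))"
```

```text
goal delta tool cm [-0.06 -0.03  9.85] yaw err 0.02 tilt [-0.0006  0.0002] t 9.0333 w 0.0853561090902339 pos [0.4729 0.0493 0.1697]
```

Call:
jog_arm --plan "0 0 0 -0.1 0 2 0;0 0 0 0 0 3 0;0 0 0 0 0 3 0;0 0 0 0 0 1.9 0;0 0 0 0 0 0 0;0 0 0 0 0 0 100;0 0 0 0 0 0 255;0 0 0 0 0 0 255;0 0 0 0 0 0 255;0 0 0 0 0 0 255"

```text
time_s: 9.87
position: [0.4729, 0.0483, 0.0725]
tool_rot: [[0.158, 0.987, 0.003], [0.987, -0.158, -0.0], [0.0, 0.003, -1.0]]
ft_force: [-0.9, -0.0, 4.5]
grip_width: 0.0368
gripper_force: 39.6
```

Call:
jog_arm --plan "0 0 0 0 0 0 255;0 0 0 0 0 0 255;0 0 0 0 0 0 255;0 0 0 0 0 0 255"

```text
time_s: 10.2
position: [0.4729, 0.0483, 0.0725]
tool_rot: [[0.158, 0.987, 0.003], [0.987, -0.158, -0.0], [0.0, 0.003, -1.0]]
ft_force: [-0.6, 0.2, 7.4]
grip_width: 0.0369
gripper_force: 39.7
```

Call:
jog_arm --plan "0 0 0 0 0 -0.8 255;0 0 0 0 0 -1.2 255;0 0 0 0 0 -1.2 255;0 0 0 0 0 -0.8 255;0 0 0 0 0 0 255;0 0 0 0 0 0 255"

```text
time_s: 10.7
position: [0.4723, 0.0483, 0.1116]
tool_rot: [[0.158, 0.987, 0.001], [0.987, -0.158, -0.0], [0.0, 0.001, -1.0]]
ft_force: [-0.9, 0.3, -0.9]
grip_width: 0.037
gripper_force: 40.2
```

Call:
jog_arm --plan "0 0 0 0 1 0 255;0 0 0 0 2 0 255;0 0 0 -0.1 2.6 0 255;0 0 0 -0.1 2.6 0 255;0 0 0 -0.1 2.6 0 255;0 0 0 0 2 0 255;0 0 0 0 1.4 0 255;0 0 0 0 0.6 0 255;0 0 0 0 0 0 255;0 0 0 0 0 0 255"

```text
time_s: 11.53
position: [0.617, 0.0221, 0.1106]
tool_rot: [[0.158, 0.987, -0.002], [0.987, -0.158, 0.0], [0.0, -0.002, -1.0]]
ft_force: [-0.1, 0.3, -1.2]
grip_width: 0.0368
gripper_force: 40.2
```

```bash
python3 -c "
from h import *
go((*H['red'],.0725))"
```

```text
goal delta tool cm [-0.01  0.19  3.81] yaw err 0.04 tilt [-0.0017  0.0003] t 11.5333 w 0.03679881805528807 pos [0.617  0.0221 0.1106]
```

Call:
jog_arm --plan "0 0 0 0 0.1 1.2 255;0 0 0 0 0 1.2 255;0 0 0 0 0 0.7 255;0 0 0 0 0 0.3 255;0 0 0 0 0 0.2 255;0 0 0 0 0 0.1 255;0 0 0 0 0 0.1 255;0 0 0 0 0 0.1 255;0 0 0 0 0 0 255;0 0 0 0 0 0 255"

```text
time_s: 12.37
position: [0.619, 0.0218, 0.0726]
tool_rot: [[0.158, 0.987, 0.001], [0.987, -0.158, -0.0], [-0.0, 0.001, -1.0]]
ft_force: [-0.1, 0.5, -0.5]
grip_width: 0.0365
gripper_force: 40.2
```

Call:
jog_arm --plan "0 0 0 0 0 0.1 255;0 0 0 0 0 0 255;0 0 0 0 0 0 255"

```text
time_s: 12.62
position: [0.6191, 0.0218, 0.0725]
tool_rot: [[0.158, 0.987, 0.001], [0.987, -0.158, -0.0], [-0.0, 0.001, -1.0]]
ft_force: [-2.0, 1.0, 7.9]
grip_width: 0.0371
gripper_force: 41.0
```

Contact; release, rise and go towards blue.

Call:
jog_arm --plan "0 0 0 0 0 0 100;0 0 0 0 0 0 50;0 0 0 0 0 0 0;0 0 0 0 0 0 0;0 0 0 0 0 0 0;0 0 0 0 0 0 0;0 0 0 0 0 -2 0;0 0 0 0 0 -3.5 0;0 0 0 0 0 -3.5 0;0 0 0 0 0 -1 0"

```text
time_s: 13.45
position: [0.6205, 0.0216, 0.1768]
tool_rot: [[0.158, 0.987, 0.008], [0.987, -0.158, -0.001], [0.0, 0.008, -1.0]]
ft_force: [0.5, -0.3, 0.7]
grip_width: 0.0856
gripper_force: 0.0
```

Call:
jog_arm --plan "0 0 0 0 0 0 0;0 0 0 -0.8 -2 0 0;0 0 0 -1.4 -3.3 0 0;0 0 0 -1.4 -3.3 0 0;0 0 0 -1.4 -3.3 0 0;0 0 0 -1.2 -2.2 0 0;0 0 0 -0.2 -0.3 0 0;0 0 0 0 0 0 0;0 0 0 0 0 0 0"

```text
time_s: 14.2
position: [0.467, -0.0187, 0.1708]
tool_rot: [[0.159, 0.987, -0.0], [0.987, -0.159, 0.0], [0.0, -0.0, -1.0]]
ft_force: [-0.8, 0.5, 0.9]
grip_width: 0.0852
gripper_force: 0.0
```

```bash
python3 -c "
from h import *
caps('scene',['red','green','yellow'])
go((*B['blue'],.0720))"
```

```text
scene red 0.81 ztop 0.1075 mean [0.6199 0.0231] circ [618.4  22. ] 671
scene yellow 0.96 ztop 0.0855 mean [ 0.3407 -0.1012] circ [ 339.3 -101.8] 286
scene yellow 0.66 ztop 0.0395 mean [0.6398 0.0924] circ [636.6  94.3] 471
goal delta tool cm [-0.11 -0.3   9.89] yaw err 0.07 tilt [-0.0004  0.0002] t 14.4 w 0.08525839170567422 pos [ 0.4672 -0.0184  0.1709]
```

Call:
jog_arm --plan "0 0 0 -0.1 -0.3 2 0;0 0 0 0 0 3 0;0 0 0 0 0 3 0;0 0 0 0 0 1.9 0;0 0 0 0 0 0 0;0 0 0 0 0 0 100;0 0 0 0 0 0 255;0 0 0 0 0 0 255;0 0 0 0 0 0 255;0 0 0 0 0 0 255"

```text
time_s: 15.23
position: [0.464, -0.0193, 0.0735]
tool_rot: [[0.158, 0.987, 0.002], [0.987, -0.158, -0.001], [-0.0, 0.002, -1.0]]
ft_force: [-0.6, -0.1, 5.7]
grip_width: 0.0367
gripper_force: 39.4
```

Call:
jog_arm --plan "0 0 0 0 0 0 255;0 0 0 0 0 0 255;0 0 0 0 0 0 255;0 0 0 0 0 0 255"

```text
time_s: 15.57
position: [0.464, -0.0193, 0.0735]
tool_rot: [[0.158, 0.987, 0.002], [0.987, -0.158, -0.001], [-0.0, 0.003, -1.0]]
ft_force: [-1.4, 1.1, 5.6]
grip_width: 0.0367
gripper_force: 39.4
```

Call:
jog_arm --plan "0 0 0 0 0 -0.8 255;0 0 0 0 0 -1.2 255;0 0 0 0 0 -1.2 255;0 0 0 0 0 -0.8 255;0 0 0 0 0 0 255;0 0 0 0 0 0 255"

```text
time_s: 16.07
position: [0.4635, -0.0191, 0.1127]
tool_rot: [[0.158, 0.987, 0.001], [0.987, -0.158, -0.0], [-0.0, 0.001, -1.0]]
ft_force: [-0.4, -0.1, -0.8]
grip_width: 0.037
gripper_force: 40.1
```

Call:
jog_arm --plan "0 0 0 0 1 0 255;0 0 0 0 2 0 255;0 0 0 0 2.6 0 255;0 0 0 -0.1 2.6 0 255;0 0 0 0 2.6 0 255;0 0 0 0 2 0 255;0 0 0 0 1.3 0 255;0 0 0 0 0.6 0 255;0 0 0 0 0 0 255;0 0 0 0 0 0 255"

```text
time_s: 16.9
position: [0.6076, -0.0432, 0.1117]
tool_rot: [[0.158, 0.987, -0.002], [0.987, -0.158, 0.0], [0.0, -0.002, -1.0]]
ft_force: [-0.9, 0.0, -0.8]
grip_width: 0.0368
gripper_force: 40.2
```

```bash
python3 -c "
from h import *
go((*H['blue'],.0735))"
```

```text
goal delta tool cm [-0.    0.08  3.82] yaw err 0.04 tilt [-0.0016  0.0004] t 16.9 w 0.03684185128457475 pos [ 0.6076 -0.0432  0.1117]
```

Call:
jog_arm --plan "0 0 0 0 0 1.2 255;0 0 0 0 0 1.2 255;0 0 0 0 0 0.7 255;0 0 0 0 0 0.3 255;0 0 0 0 0 0.2 255;0 0 0 0 0 0.1 255;0 0 0 0 0 0.1 255;0 0 0 0 0 0.1 255;0 0 0 0 0 0 255;0 0 0 0 0 0 255"

```text
time_s: 17.73
position: [0.6085, -0.0434, 0.0736]
tool_rot: [[0.158, 0.987, 0.001], [0.987, -0.158, -0.0], [-0.0, 0.001, -1.0]]
ft_force: [-0.5, 0.7, 1.2]
grip_width: 0.037
gripper_force: 40.2
```

Call:
jog_arm --plan "0 0 0 0 0 0.1 255;0 0 0 0 0 0 255;0 0 0 0 0 0 255"

```text
time_s: 17.98
position: [0.6086, -0.0434, 0.0736]
tool_rot: [[0.158, 0.987, 0.001], [0.987, -0.158, -0.0], [-0.0, 0.001, -1.0]]
ft_force: [-2.1, 1.0, 8.5]
grip_width: 0.0369
gripper_force: 41.0
```

Call:
jog_arm --plan "0 0 0 0 0 0 100;0 0 0 0 0 0 50;0 0 0 0 0 0 0;0 0 0 0 0 0 0;0 0 0 0 0 0 0;0 0 0 0 0 0 0;0 0 0 0 0 -2 0;0 0 0 0 0 -3.5 0;0 0 0 0 0 -3.5 0;0 0 0 0 0 -1 0"

```text
time_s: 18.82
position: [0.61, -0.0437, 0.1777]
tool_rot: [[0.158, 0.987, 0.008], [0.987, -0.158, -0.002], [-0.001, 0.008, -1.0]]
ft_force: [0.1, 0.2, 0.3]
grip_width: 0.0853
gripper_force: 0.0
```

Call:
jog_arm --plan "0 0 0 0 0 0 0;0 0 0 -0.8 -2 0 0;0 0 0 -1.5 -3.3 0 0;0 0 0 -1.5 -3.3 0 0;0 0 0 -1.5 -3.3 0 0;0 0 0 -1.2 -2.3 0 0;0 0 0 -0.2 -0.5 0 0;0 0 0 0 0 0 0;0 0 0 0 0 0 0"

```text
time_s: 19.57
position: [0.453, -0.0863, 0.1719]
tool_rot: [[0.159, 0.987, -0.0], [0.987, -0.159, 0.0], [0.0, -0.0, -1.0]]
ft_force: [0.5, 0.1, -0.5]
grip_width: 0.0857
gripper_force: 0.0
```

```bash
python3 -c "
from h import *
caps('scene',['blue'])
go((*B['yellow'],.0725))"
```

```text
scene blue 0.79 ztop 0.1075 mean [ 0.6099 -0.0419] circ [608.7 -43.4] 600
goal delta tool cm [-0.04 -0.02  9.94] yaw err 0.07 tilt [-0.0002  0.0002] t 19.6667 w 0.08542233190808253 pos [ 0.4535 -0.0861  0.1719]
```

Call:
jog_arm --plan "0 0 0 0 0 2 0;0 0 0 0 0 3 0;0 0 0 0 0 3 0;0 0 0 0 0 1.9 0;0 0 0 0 0 0 0;0 0 0 0 0 0 100;0 0 0 0 0 0 255;0 0 0 0 0 0 255;0 0 0 0 0 0 255;0 0 0 0 0 0 255"

```text
time_s: 20.5
position: [0.4532, -0.0865, 0.0746]
tool_rot: [[0.158, 0.987, 0.002], [0.987, -0.158, -0.001], [-0.001, 0.002, -1.0]]
ft_force: [-0.5, -0.1, 6.3]
grip_width: 0.0365
gripper_force: 39.4
```

Call:
jog_arm --plan "0 0 0 0 0 0 255;0 0 0 0 0 0 255;0 0 0 0 0 0 255;0 0 0 0 0 0 255"

```text
time_s: 20.83
position: [0.4532, -0.0865, 0.0746]
tool_rot: [[0.158, 0.987, 0.002], [0.987, -0.158, -0.001], [-0.001, 0.003, -1.0]]
ft_force: [-1.4, 1.1, 4.7]
grip_width: 0.0367
gripper_force: 39.4
```

Call:
jog_arm --plan "0 0 0 0 0 -0.8 255;0 0 0 0 0 -1.2 255;0 0 0 0 0 -1.2 255;0 0 0 0 0 -0.8 255;0 0 0 0 0 0 255;0 0 0 0 0 0 255"

```text
time_s: 21.33
position: [0.4527, -0.0863, 0.1137]
tool_rot: [[0.158, 0.987, 0.001], [0.987, -0.158, -0.0], [-0.0, 0.001, -1.0]]
ft_force: [0.0, -0.0, -1.6]
grip_width: 0.0367
gripper_force: 40.1
```

Call:
jog_arm --plan "0 0 0 0 1 0 255;0 0 0 0 2 0 255;0 0 0 0 2.6 0 255;0 0 0 0.1 2.6 0 255;0 0 0 0 2.6 0 255;0 0 0 0 2 0 255;0 0 0 0 1.3 0 255;0 0 0 0 0.6 0 255;0 0 0 0 0 0 255;0 0 0 0 0 0 255"

```text
time_s: 22.17
position: [0.5972, -0.1083, 0.1127]
tool_rot: [[0.158, 0.987, -0.002], [0.987, -0.158, 0.001], [0.0, -0.002, -1.0]]
ft_force: [-0.3, 0.4, -0.4]
grip_width: 0.0367
gripper_force: 40.2
```

```bash
python3 -c "
from h import *
go((*H['yellow'],.0745))"
```

```text
goal delta tool cm [-0.01  0.08  3.82] yaw err 0.04 tilt [-0.0016  0.0005] t 22.1667 w 0.03667919902766486 pos [ 0.5972 -0.1083  0.1127]
```

Call:
jog_arm --plan "0 0 0 0 0 1.2 255;0 0 0 0 0 1.2 255;0 0 0 0 0 0.7 255;0 0 0 0 0 0.3 255;0 0 0 0 0 0.2 255;0 0 0 0 0 0.1 255;0 0 0 0 0 0.1 255;0 0 0 0 0 0.1 255;0 0 0 0 0 0 255;0 0 0 0 0 0 255"

```text
time_s: 23.0
position: [0.5981, -0.1086, 0.0747]
tool_rot: [[0.158, 0.987, 0.001], [0.987, -0.158, -0.0], [-0.0, 0.001, -1.0]]
ft_force: [-0.9, -0.2, 1.0]
grip_width: 0.0369
gripper_force: 40.3
```

Call:
jog_arm --plan "0 0 0 0 0 0.1 255;0 0 0 0 0 0 255;0 0 0 0 0 0 255"

```text
time_s: 23.25
position: [0.5982, -0.1086, 0.0746]
tool_rot: [[0.158, 0.987, 0.001], [0.987, -0.158, -0.001], [-0.0, 0.001, -1.0]]
ft_force: [-2.9, 1.2, 8.5]
grip_width: 0.0367
gripper_force: 41.0
```

Release, rise and back off so both cameras can see.

Call:
jog_arm --plan "0 0 0 0 0 0 100;0 0 0 0 0 0 50;0 0 0 0 0 0 0;0 0 0 0 0 0 0;0 0 0 0 0 0 0;0 0 0 0 0 0 0;0 0 0 0 0 -2 0;0 0 0 0 0 -3.5 0;0 0 0 0 0 -3.5 0;0 0 0 0 0 -3 0"

```text
time_s: 24.08
position: [0.598, -0.1086, 0.1955]
tool_rot: [[0.158, 0.987, 0.001], [0.987, -0.158, -0.0], [-0.0, 0.001, -1.0]]
ft_force: [-0.3, -0.1, -0.4]
grip_width: 0.0854
gripper_force: 0.0
```

Call:
jog_arm --plan "0 0 0 -0.5 -3 0 0;0 0 0 -0.5 -3 0 0;0 0 0 -0.5 -3 0 0;0 0 0 -0.5 -3 0 0;0 0 0 -0.5 -3 0 0;0 0 0 -0.5 -3 0 0;0 0 0 0 0 0 0;0 0 0 0 0 0 0"

```text
time_s: 24.75
position: [0.4148, -0.1097, 0.1938]
tool_rot: [[0.16, 0.987, 0.001], [0.987, -0.16, -0.0], [-0.0, 0.001, -1.0]]
ft_force: [0.1, -0.3, -1.0]
grip_width: 0.0854
gripper_force: 0.0
```

```bash
python3 -c "
from h import *
for c in ('top','scene'):
    d,P=caps(c)
    for r in models.outline_of(c,'marker_mid')[:1]:
        p=P[r['region']];p=p[np.isfinite(p[:,0])];print('pen',cv2.minAreaRect(p[:,:2].astype(np.float32)*1000))
cv2.imwrite('pics/s3.png',d['pixels'][100:420,120:520,::-1].repeat(2,0).repeat(2,1)[:600])"
```

```text
top red 0.59 ztop 0.1084 mean [0.6173 0.0223] circ [617.7  22.2] 514
top yellow 0.93 ztop 0.1085 mean [ 0.5974 -0.1083] circ [ 597.5 -109.1] 522
top yellow 0.63 ztop 0.0867 mean [ 0.3385 -0.1018] circ [ 338.  -102.2] 533
top green 0.87 ztop 0.1084 mean [0.6292 0.0863] circ [629.6  86.3] 508
top blue 0.8 ztop 0.1084 mean [ 0.607  -0.0424] circ [607.3 -42.2] 495
top blank 0.95 ztop 0.1081 mean [0.6409 0.1531] circ [641.2 153.3] 519
pen ((535.259521484375, -30.703861236572266), (123.0406494140625, 15.190906524658203), 87.1451644897461)
scene red 0.79 ztop 0.1076 mean [0.62   0.0234] circ [618.5  22. ] 655
scene yellow 0.71 ztop 0.1074 mean [ 0.6003 -0.1071] circ [ 599.4 -109. ] 558
scene yellow 0.68 ztop 0.0856 mean [ 0.3409 -0.1009] circ [ 339.  -101.8] 292
scene green 0.59 ztop 0.1075 mean [0.632  0.0872] circ [631.   86.3] 736
scene blue 0.92 ztop 0.1075 mean [ 0.6096 -0.0421] circ [609.2 -43.7] 612
scene blue 0.3 ztop 0.1076 mean [0.6199 0.023 ] circ [618.5  22. ] 673
scene blank 0.9 ztop 0.1077 mean [0.6436 0.154 ] circ [642.4 153.7] 820
pen ((558.0740966796875, -37.76831817626953), (136.93630981445312, 71.78986358642578), 87.56965637207031)
```

View pics/s3.png

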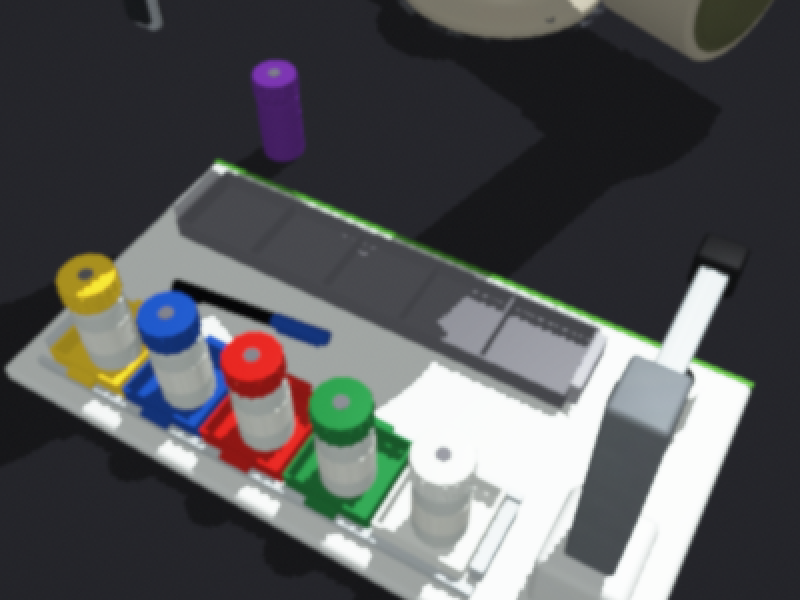

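All four bottles stand upright in the holders of their colours (crop (90,310), (175,350), (255,390), (345,440)). The pen, the blank and the purple decoy are where they were, and the arm is clear of everything.

```bash
python3 -c "
from rig import job
print(job.close_job())"
```

```text
the job is handed in; nothing more can be done
None
```

The red, yellow, green and blue bottles are each upright in the holder of their colour, within about 2 mm of centre by the cameras; the blank, pen and purple look-alike were left where they were, and the job was handed in at about 25 s (no verdict was returned).

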